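# Pack the set-up bar and slide the case lid shut

## Task

Put the brass bar into the empty middle lane of the wooden case and press it down against the spring-loaded end block until it lies flat on the lane floor; then push the lid from its shelf into the grooves at the case's open end and slide it along until it is fully closed. Push the lid gently, without ramming it against the case, and leave the other bars and everything else on the bench where they are.

Things in the scene. Friction and masses are not known exactly. Their poses are not given: they have to be found in the camera images.
- case: Pale wooden case fixed to the bench, 138 (x) by 136 (y) mm, y -68 to +68; origin: centre of its underside on the bench, floor at z 8 mm. Own +y is the lid's closing direction: -y end open (wall only to z 28), joined to a darker lid shelf; +y end closed, inner face y 60. Three lanes along y: outer ones (x +-37) hold steel bars, the middle one (x 0, 30 wide, dividers to z 20) is empty
- lane_seat (a point): Fixed to the case at x 0, y -6, z 20 mm, axes as the case's: where the brass bar's centre is when it lies fully down. Lane ends: at y -51 a fixed dark block, at y +33 the sprung keeper (relaxed), both to z 28, bevelled: upright for 6 mm over the floor, then opening 9 mm outward over 14 mm of height. A bar set down level at y -9 rests on both bevels, underside about 11 mm over the floor
- lid_home (a point): Fixed to the case at x 0, y -4, z 39 mm, axes as the case's: where the lid's centre is when fully closed, its leading edge against the closed end. Side walls (inner faces x +-53, top z 51) carry grooves along y, open at -y: bottom z 36, overhanging lip z 45 to 51, backs x +-61, so the lid has 2 mm play each side and 3 mm in height
- shelf (a point): Fixed to the case at x 0, y -134, z 36 mm: centre of the top of the lid shelf, which is 160 (x) by 132 (y) mm, case y -200 to -68, flush with the groove bottoms. Two flared guides 12 mm high at its sides (case y -100 to -67) lead the lid into the grooves
- keeper (a joint): spring-loaded dark wooden block at the +y end of the middle lane: 0 m relaxed, grows to 0.012 m as it is pushed towards the closed end; 3 N preload plus 0.25 N per mm. About 0.006 when the brass bar is in. With bevel and friction, pressing the bar down past the bevels takes about 5 to 25 N; one end may go down before the other
- brass_bar_centre (a point): centre (half-way up) of the brass set-up bar, 20 (x) by 90 (y, its long axis) by 24 (z) mm, about 0.36 kg, lying loose on the bench
- lid_centre (a point): centre of the blue-painted lid's board, 118 (x) by 128 (y) by 6 mm, leading corners bevelled, lying loose on the shelf before the open end, a little askew. A dark push strip, 74 long (x), 12 thick, stands 16 mm above the board along its trailing (-y) edge; strip and board edge are flush: an upright face 64 mm behind the centre, reaching 22 mm above the shelf
- left_bar_centre (a point): centre of the steel bar 26 by 100 by 22 mm lying in the case's outer lane on its -x side; stays there
- right_bar_centre (a point): centre of the like steel bar in the outer lane on the +x side; stays there
- short_bar_centre (a point): centre of a shorter aluminium bar 20 by 60 by 20 mm on the bench, not wanted; leave alone
- wax_tin: round wax tin, 52 mm across, 50 mm high, yellow label, origin under its centre; leave alone
- push_block: yellow push block with black handle, 60 by 140 by 70 mm, origin under its centre; leave alone
- driver: screwdriver lying on the bench; leave alone
- square: try square, wooden stock and steel blade, lying on the bench; origin under the middle of its stock; leave alone
- offcut: wooden offcut 50 by 130 by 20 mm, origin under its centre; leave alone
Not all that is in view belongs to the job. What is shaped like the part that bears left_bar_centre but pink or purple is not meant.

How it is judged:
By the outcome, as a careful person would: the job done as asked, in the order asked, and still so for the second after the job is handed in, with the robot touching nothing.
It also fails if it takes over 67 s, if anything falls off the work surface, if the arm or the gripper's body presses on something with over 40 N, if the wrist force passes 120 N, or if a joint passes its speed limit or range.

## Robot

A 6-joint arm with a two-finger parallel gripper is mounted at the origin on the work surface. World frame = base frame: x ahead of the robot, y to its left, z up, the work surface at z = 0. Lengths are in mm, angles in rad, forces in N, time in s.
With the tool pointing down it reaches from about 350 to 975 mm from the base axis. Payload 7.1 kg.
Tool frame: the origin (TCP) lies at the very end of the fingers, on their centre line; the grasp point (between the pads) lies 19 mm behind it; z points along the fingers, y is the line along which they close (so a half turn about z gives the same grasp; the last joint's range is limited). The gripper opens to 88 mm and grips with 3 to 60 N. Pads are 20 mm wide; open, the fingers measure 115 mm over their backs; the gripper's body (75 mm by 178 mm) begins 61 mm behind the grasp point.
Start: joints at [-1.216, 0.423, 1.63, -0, 1.089, -0.019], TCP at [228.238, -581.818, 222.675] pointing down, gripper open.
Joint ranges: [-3, 3], [-0.9, 2.11], [0.09, 2.58], [-1.31, 4.45], [0.11, 2.69], [-2.54, 2.54]. Speed limits (rad/s): [2.39, 2.39, 3.01, 3.14, 3.14, 3.14].

## Interface

Orientations are given as a rotation vector (axis times angle).
In Python, from workcell import get_obs, get_image, job, models gives the robot as it stands.
- The arm moves only by the tool jog_arm, never from a script. Its argument "increments" is one flat list of numbers, 7 for each row, row after row: the turn, a rotation vector about the tool's x, y, z in degrees, then the shift along the tool's x, y, z in mm, then the opening in per cent of the stroke, from 0 (shut) to 100 (fully open). A call has 1 to 12 rows; each row shifts and turns the commanded pose from where the row before left it, along the tool's axes as they then stand; what a row does not reach is not made up. A row lasts 1/8 s, in which the tool goes at most 62.5 mm and 10.7 degrees, less where a joint would pass 70% of its speed; a pose out of reach is approached as far as the arm can. A call is refused whole if a number of a shift passes 62.5 or a number of a turn 10.7, either way. A call with a gripper value outside its range is refused whole. The fingers move at their own pace and stop on an object; the grip force is fixed at half the most. Time passes only in rows, so rows that do not move let the fingers close. It gives the time, the measured TCP pose, the force, the opening and the grip force at its end, in the units of the state.
- get_obs(): the state, without advancing time (a new reading comes with each control period).
- get_image(name): name is "scene" or "top" or "wrist"; returns a dict with "pixels" (400x640x3 uint8, blue, green, red), "depth" (400x640 float32, mm along the optical axis (not along the pixel's ray), 0 where there is no reading), "fx", "fy", "cx", "cy" (pixels), "cam_to_world" (4x4, takes a point from camera to world coordinates); the wrist camera has in their place "tool_from_camera" (4x4, takes a point from camera to tool coordinates, whose origin is the TCP and whose axes are the flange's). Camera axes: x right, y up, looking along -z (the intrinsics and any distortion apply to the point x, -y, -z); pixel columns grow to the right and rows downward; lengths in mm; the calibration is good to about 2 mm. A picture is of the moment at which its call begins: read the wrist's pose just before it.
- job.close_job(): hands the job in; it is judged then, once.
Trained networks look in the newest picture that a camera, given by its name, has taken for a name from the list of things; names that differ only in an ending like _2 or _b are one class to them, and where a whole thing is asked for, a point or a joint stands for the part that bears it (a point fixed in the world has none). Each returns a list of dicts, best first, with "p" (0 to 1); they miss things now and then, are a little off and sometimes report something else, mostly with a low value. They report only what shows in the picture. A call takes as long as a camera call. They do not tell look-alikes from the thing itself.
- models.look_for(target, camera): "centre" ([x, y, z] in mm, in world coordinates, good to about 4 mm: the middle of the surface that is visible of it).
- models.regions_of(target, camera): "region" (400x640 bool, what is visible of it).
The state is a dict: "t": time; "qpos": joint angles; "qvel": joint speeds; "joint_torque": joint torques, N m; "ee_pos": TCP position; "orientation": TCP orientation; "ft_force": force on the tool from outside, world axes, zero at the start; "moment": the same for the moment, N m; "width": finger opening in mm; "grasp_force": force on a finger pad.
Only numpy, scipy, OpenCV 4.12 (cv2) and the standard library are available. Lean on these libraries where they do the work, as an engineer would, in place of code of your own. Each camera call takes 0.05 s, during which the arm holds its last target. There are 200 camera calls.

## Working session

There is one attempt and no reset: what is moved stays moved. The work goes in short steps, Python scripts to look and compute and a tool call to move; the robot and the scene stay as the last step left them, time stands still between calls to the robot, and variables do not carry over. Pictures are saved under pics/ and viewed, at most 10 in all, crops included, and the job is handed in when it is done.

Besides the shell and the picture viewer there is one more tool, called after "Emit:" as name(argument=value, ...) on one line, values as JSON. jog_arm: Moves the arm, as the interface text tells. Its arguments: {"type":"object","properties":{"increments":{"type":"array"}},"required":["increments"]}

```bash
ls; mkdir -p pics
cat > h.py <<'E'
import numpy as np, cv2
from scipy.spatial.transform import Rotation as R
from workcell import get_obs,get_image,job,models
def T(o):
    M=np.eye(4);M[:3,:3]=R.from_rotvec(o['orientation']).as_matrix();M[:3,3]=o['ee_pos'];return M
def grab(name):
    o=get_obs();im=get_image(name)
    im['M']=im['cam_to_world'] if 'cam_to_world' in im else T(o)@im['tool_from_camera']
    return im
def cloud(im):
    d=im['depth'];v,u=np.mgrid[0:400,0:640]
    p=np.stack([(u-im['cx'])/im['fx']*d,-(v-im['cy'])/im['fy']*d,-d],-1)
    w=p@im['M'][:3,:3].T+im['M'][:3,3]
    w[d<=0]=np.nan;return w
E
python3 - <<'E'
from h import *
for n in ['top','scene']:
    im=grab(n);cv2.imwrite(f'pics/{n}0.png',im['pixels']);print(n,[k for k in im],im['fx'],im['M'].round(3).tolist())
    for t in ['case','brass_bar_centre','lid_centre','left_bar_centre','right_bar_centre','short_bar_centre','keeper','wax_tin','push_block']:
        print(t,[(np.round(r['centre']).tolist(),round(r['p'],2)) for r in models.look_for(t,n)])
print(get_obs())
E
```

```text
pics
top ['pixels', 'depth', 'fx', 'fy', 'cx', 'cy', 'cam_to_world', 'M'] 428.30050941500264 [[0.013, 0.991, -0.136, 393.836], [-1.0, 0.014, 0.007, 8.027], [0.009, 0.136, 0.991, 1440.293], [0.0, 0.0, 0.0, 1.0]]
case [([572.0, 51.0, 36.0], 0.95), ([604.0, -288.0, 20.0], 0.54)]
brass_bar_centre [([456.0, 374.0, 22.0], 0.51)]
lid_centre [([566.0, -63.0, 41.0], 0.74), ([576.0, 45.0, 35.0], 0.28)]
left_bar_centre [([572.0, 259.0, 21.0], 0.67), ([407.0, 121.0, 22.0], 0.56)]
right_bar_centre [([572.0, 44.0, 37.0], 0.74), ([610.0, 90.0, 29.0], 0.62)]
short_bar_centre []
keeper [([574.0, 138.0, 22.0], 0.63)]
wax_tin [([459.0, -280.0, 51.0], 0.63)]
push_block []
scene ['pixels', 'depth', 'fx', 'fy', 'cx', 'cy', 'cam_to_world', 'M'] 447.87495430282553 [[0.234, -0.538, 0.81, 1553.58], [0.972, 0.143, -0.186, -239.435], [-0.015, 0.831, 0.556, 692.511], [0.0, 0.0, 0.0, 1.0]]
case [([638.0, 48.0, 36.0], 0.9), ([545.0, 87.0, 29.0], 0.4)]
brass_bar_centre [([471.0, 376.0, 15.0], 0.67)]
lid_centre [([580.0, -66.0, 47.0], 0.84), ([725.0, 479.0, 12.0], 0.71)]
left_bar_centre [([582.0, 255.0, 17.0], 0.8),
[... 307 characters left out ...]
]
{'t': 1.0, 'qpos': array([-1.21599209e+00,  4.23065084e-01,  1.62986678e+00,  1.77265251e-05,
        1.08859749e+00, -1.89633769e-02]), 'qvel': array([ 6.09728401e-04, -1.56109492e-03,  1.08433594e-03, -2.33605805e-04,
       -3.38580707e-05, -5.64254160e-04]), 'joint_torque': array([ 3.07041446e-03, -5.44577658e+01, -2.74051291e+01,  6.44903141e-02,
        1.68472657e-02,  1.02691521e-05]), 'ee_pos': array([ 228.25594363, -581.83676061,  222.70995795]), 'orientation': array([3.08683486e+00, 5.83677425e-01, 4.09398842e-05]), 'ft_force': array([-0.30556164, -0.40460805,  0.16531795]), 'moment': array([-0.05067874, -0.02553034, -0.00197784]), 'grasp_force': 0.0, 'width': 87.80335533574079}
```

View pics/top0.png

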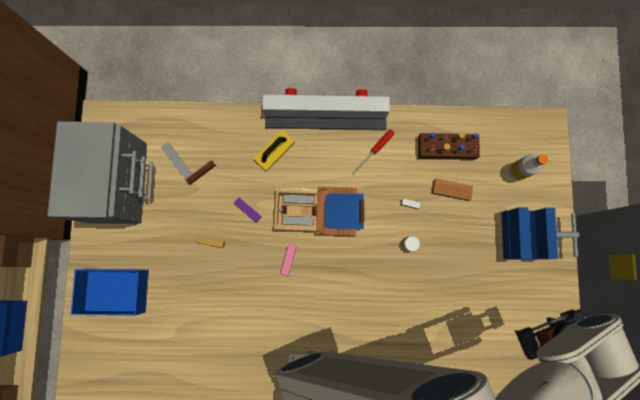

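View pics/scene0.png

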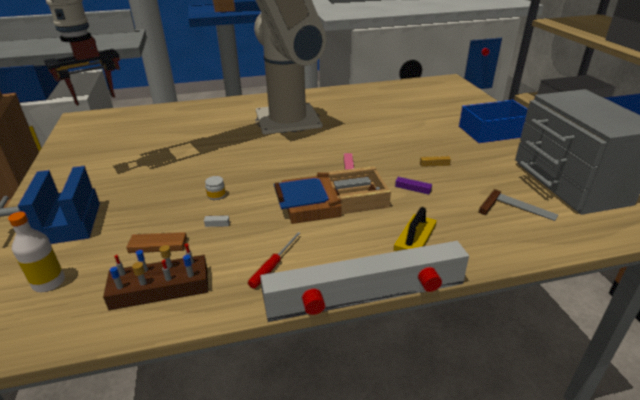

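Top view: the case is at about (297,210) with its shelf to the right and the lid at (344,211). The brass bar is at (210,241). Pink (288,260) and purple (247,210) are decoys, and the short aluminium bar is at (410,204). The case's +y points left in the image, which is world +y. Only the bar at (210,241) is brass-coloured, so I'll confirm it with an enlarged crop.

Run:
```python
from h import *
for n in ['top','scene']:
    im=grab(n);c=cloud(im)
    if n=='top':
        a=cv2.resize(im['pixels'][220:260,190:250],None,fx=6,fy=6,interpolation=cv2.INTER_CUBIC)
        b=cv2.resize(im['pixels'][180:240,260:375],None,fx=6,fy=6,interpolation=cv2.INTER_CUBIC)
        out=np.zeros((610,700,3),np.uint8);out[:240,:360]=a;out[245:605,:690]=b;cv2.imwrite('pics/crop.png',out[:600])
    for t in ['brass_bar_centre','lid_centre','case']:
        for r in models.regions_of(t,n)[:1]:
            m=r['region'];P=c[m];P=P[~np.isnan(P[:,0])]
            zt=np.percentile(P[:,2],90);Q=P[P[:,2]>zt-8]
            rect=cv2.minAreaRect(Q[:,:2].astype(np.float32))
            print(n,t,m.sum(),'p',round(r['p'],2),'uv',np.argwhere(m).mean(0).round()[::-1],'ztop',zt.round(1),'med',np.median(P,0).round(1),'rect',np.round(rect[0],1),np.round(rect[1],1),round(rect[2],1))
```

```text
top brass_bar_centre 169 p 0.52 uv [210. 242.] ztop 27.9 med [459.4 375.9  24. ] rect [460.5 377.7] [89.7 19.6] 79.0
top case 2152 p 0.84 uv [309. 210.] ztop 50.6 med [570.3  49.6  34.6] rect [571.   35.4] [258.  155.6] 87.9
scene brass_bar_centre 293 p 0.67 uv [434. 161.] ztop 26.3 med [468.7 372.1  18.9] rect [462.7 374.8] [92.6 29.6] 82.4
scene lid_centre 1232 p 0.77 uv [300. 192.] ztop 46.2 med [577.5 -68.2  43.5] rect [569.4 -65.8] [127.7 130.9] 0.0
scene case 2982 p 0.63 uv [345. 196.] ztop 51.4 med [638.8  53.2  35.2] rect [574.   76.5] [169.6 157.4] 89.2
```

View pics/crop.png

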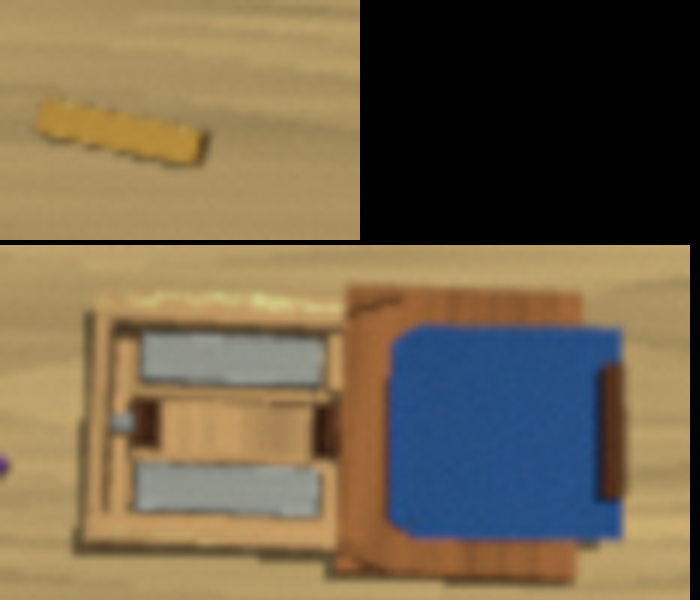

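Confirmed: the bar at (210,241) is brass-yellow, about 90x20 mm with its top at z≈25. In the lower crop the middle lane is empty, with dark end blocks at (145,422) and (325,430), and the lid's push strip is at its right edge (610,430).

Emit:
jog_arm(increments=[0,0,-10,0,0,-15,100,0,0,-10,0,0,-15,100,0,0,-10,0,0,-15,100,0,0,-10,0,0,-15,100,0,0,-10,0,0,-15,100,0,0,-10,0,0,-15,100,0,0,0,54,20,0,100,0,0,0,54,20,0,100,0,0,0,54,20,0,100,0,0,0,54,20,0,100,0,0,0,54,20,0,100,0,0,0,54,20,0,100])

```text
t: 2.9
ee_pos: [395.9, -277.7, 313.0]
orientation: [2.381, 2.048, 0.0]
ft_force: [0.8, -0.3, 0.6]
width: 87.9
grasp_force: 0.0
```

Emit:
jog_arm(increments=[0,0,0,54,20,0,100,0,0,0,54,20,0,100,0,0,0,54,20,0,100,0,0,0,54,20,0,100,0,0,0,54,20,0,100,0,0,0,54,20,0,100,0,0,0,0,0,0,100])

```text
t: 3.78
ee_pos: [563.5, 26.2, 312.5]
orientation: [-2.377, -2.054, -0.001]
ft_force: [-0.6, -0.9, 0.4]
width: 87.9
grasp_force: 0.0
```

Run:
```python
from h import *
im=grab('wrist');print(np.round(im['tool_from_camera'],3).tolist(),im['fx'],get_obs()['ee_pos'],get_obs()['qpos'])
cv2.imwrite('pics/w1.png',im['pixels']);np.savez('w1',c=cloud(im),px=im['pixels'])
```

```text
[[-0.0, 0.957, 0.289, 79.441], [1.0, 0.0, 0.0, -1.569], [0.0, 0.289, -0.957, -161.038], [0.0, 0.0, 0.0, 1.0]] 284.28848594992496 [562.49807162  24.53889925 312.31944036] [ 2.25526449e-02  2.39035941e-01  1.67815801e+00 -1.78789607e-04
  1.22504551e+00  1.69254481e-01]
```

View pics/w1.png

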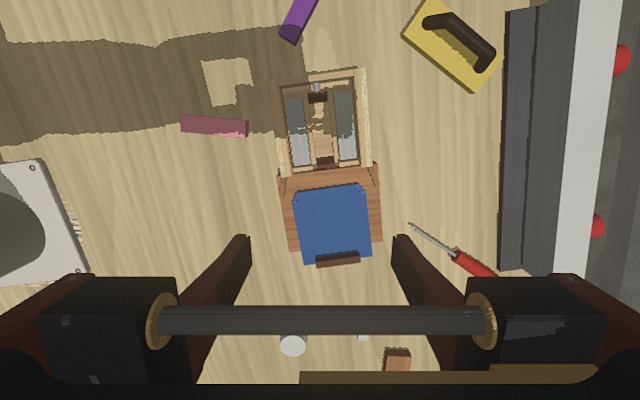

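The view shows the case at (322,125), the lid at (333,222) and the strip at (338,260).

Run:
```python
from h import *
d=np.load('w1.npz');c=d['c'];px=d['px'];hsv=cv2.cvtColor(px,cv2.COLOR_BGR2HSV)
reg=(c[...,0]>470)&(c[...,0]<670)&(c[...,1]>-170)&(c[...,1]<180)
def rep(n,m):
    P=c[m];r=cv2.minAreaRect(P[:,:2].astype(np.float32));print(n,m.sum(),'z',np.percentile(P[:,2],[5,50,95]).round(1),'rect',np.round(r[0],1),np.round(r[1],1),round(r[2],2));return P
rep('lid',reg&(hsv[...,0]>100)&(hsv[...,0]<125)&(hsv[...,1]>120))
w=reg&(c[...,2]>48)&(c[...,2]<56)&(c[...,1]>15)
w=cv2.morphologyEx(w.astype(np.uint8),cv2.MORPH_CLOSE,np.ones((3,3)))>0
rep('walltop',w&(c[...,2]>46))
P=c[w]
print(np.histogram(c[reg&(c[...,2]>15)][:,2],bins=np.arange(0,64,2)))
# ortho map 0.5 mm/px: rows = y descending, cols = x
G=np.zeros((370,200,3),np.uint8)
Q=c[reg];C=px[reg]
x0,y1=470,185
for p,k in zip(Q,C):
    u=int((p[0]-x0));v=int((y1-p[1]))
    if 0<=u<200 and 0<=v<370:G[max(v-1,0):v+1,max(u-1,0):u+1]=k
G=cv2.resize(G[:200],None,fx=3,fy=3,interpolation=cv2.INTER_NEAREST)
cv2.imwrite('pics/o1.png',G)
```

```text
lid 4775 z [39.6 41.  42.3] rect [567.2 -36.8] [115.9 180.4] 0.24
walltop 2367 z [48.2 50.  51.5] rect [569.7  90.4] [145.  140.8] 89.1
(array([   0,    0,    0,    0,    0,    0,    0,   53,  136,  504,  192,
        116,  135,  629, 1849,  397,  381, 2503,  399,  612, 3926,  545,
        133,  613, 1124, 1213,   51,   63,  258,   19,    0]), array([ 0,  2,  4,  6,  8, 10, 12, 14, 16, 18, 20, 22, 24, 26, 28, 30, 32,
       34, 36, 38, 40, 42, 44, 46, 48, 50, 52, 54, 56, 58, 60, 62]))
```

View pics/o1.png

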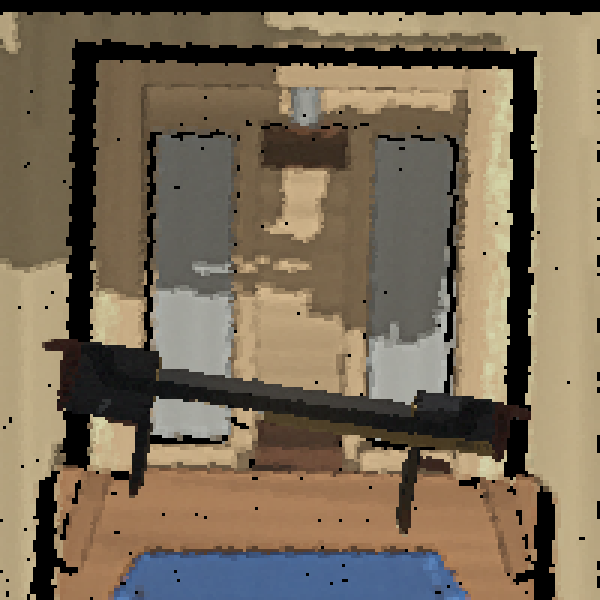

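The orthographic map (3 px/mm) puts the case centre at about (570.5, 96) with yaw ≈ -1°. The lane lies between the dark keeper (305,148) and the fixed block (300,450). Next I'll go above the brass bar.

Emit:
jog_arm(increments=[0,0,0,42,-19,21.5,100,0,0,0,42,-19,21.5,100,0,0,0,42,-19,21.5,100,0,0,0,42,-19,21.5,100,0,0,0,42,-19,21.5,100,0,0,0,42,-19,21.5,100,0,0,0,42,-19,21.5,100,0,0,0,40,-19,21.5,100,0,0,0,0,0,0,100])

```text
t: 4.95
ee_pos: [460.5, 376.2, 139.2]
orientation: [-2.379, -2.051, 0.004]
ft_force: [0.1, -1.0, 0.0]
width: 87.6
grasp_force: 0.0
```

```bash
cat >> h.py <<'E'
def yaw():
    o=get_obs();X=R.from_rotvec(o['orientation']).as_matrix();return o['ee_pos'],np.degrees(np.arctan2(X[1,0],X[0,0])),X[2,2]
def go(tx,ty,tz,ty_aw=None):
    p,y,_=yaw();X=R.from_rotvec(get_obs()['orientation']).as_matrix()
    print('tcp',p.round(1),'yaw',round(y,2),'shift in tool axes',(X.T@(np.array([tx,ty,tz])-p)).round(1),'turn z',None if ty_aw is None else round(-(ty_aw-y),2))
E
python3 - <<'E'
from h import *
im=grab('wrist');c=cloud(im)
m=(c[...,2]>16)&(c[...,2]<32)&(abs(c[...,0]-460)<70)&(abs(c[...,1]-376)<80)
n,l,s,_=cv2.connectedComponentsWithStats(m.astype(np.uint8));k=1+np.argmax(s[1:,4]);P=c[l==k]
Q=P[P[:,2]>np.median(P[:,2])-4]
r=cv2.minAreaRect(Q[:,:2].astype(np.float32));print(s[k],np.percentile(P[:,2],[5,50,95]),Q.mean(0),r)
rr=models.regions_of('brass_bar_centre','wrist')
for q in rr: print(q['p'],q['region'].sum(),np.nanmean(c[q['region']],0))
go(r[0][0],r[0][1],13,80)
E
```

```text
[ 312  152   24   87 1696] [21.82660705 22.99738587 24.17739958] [461.28729974 379.70640802  22.99659411] ((460.82275390625, 377.27459716796875), (90.2353515625, 19.98883819580078), 78.95142364501953)
0.81 1844 [461.17484907 379.53076071  21.28677438]
tcp [462.  374.8 140.7] yaw 81.41 shift in tool axes [  2.4  -1.5 127.7] turn z 1.41
```

Emit:
jog_arm(increments=[0,0,2.4,2.5,-1.5,30,100,0,0,0,0,0,35,100,0,0,0,0,0,30,100,0,0,0,0,0,20,100,0,0,0,0,0,12,100,0,0,0,0,0,0,100,0,0,0,0,0,0,0,0,0,0,0,0,0,0,0,0,0,0,0,0,0,0,0,0,0,0,0,0,0,0,0,0,0,0,0,0,0,0,0,0,0,0])

```text
t: 6.55
ee_pos: [460.7, 378.7, 13.7]
orientation: [-2.424, -1.999, 0.0]
ft_force: [-0.5, -0.7, -0.3]
width: 31.4
grasp_force: 0.0
```

Emit:
jog_arm(increments=[0,0,0,0,0,0,0,0,0,0,0,0,0,0,0,0,0,0,0,0,0])

```text
t: 6.92
ee_pos: [461.1, 378.9, 13.8]
orientation: [2.424, 1.999, 0.001]
ft_force: [2.5, 0.3, -0.7]
width: 19.8
grasp_force: 30.0
```

Run:
```python
from h import *
o=get_obs();print(o['width'],o['grasp_force'],o['ft_force'])
th=np.radians(-1.0);s=np.array([570.5,96])+np.array([[np.cos(th),-np.sin(th)],[np.sin(th),np.cos(th)]])@[0,-7]
print(s);go(s[0],s[1],90,89)
```

```text
19.774276665716812 29.991251528263092 [ 2.49664658  0.2722867  -0.65719131]
[570.37783315  89.00106613]
tcp [461.1 378.9  13.8] yaw 79.02 shift in tool axes [-263.7  162.5  -76.2] turn z -9.98
```

Emit:
jog_arm(increments=[0,0,0,0,0,-20,0,0,0,0,0,0,-35,0,0,0,-10,0,0,-35,0,0,0,0,-36,14.3,0,0,0,0,0,-42,16.7,0,0,0,0,0,-42,16.7,0,0,0,0,0,-42,16.7,0,0,0,0,0,-42,16.7,0,0,0,0,0,-42,16.7,0,0,0,0,0,-42,16.7,0,0,0,0,0,0,0,0,0])

```text
t: 8.3
ee_pos: [570.8, 86.4, 104.6]
orientation: [2.244, 2.198, 0.0]
ft_force: [-0.5, -0.5, -3.3]
width: 19.9
grasp_force: 30.0
```

Run:
```python
from h import *
print(yaw())
im=grab('wrist');c=cloud(im);np.savez('w2',c=c,px=im['pixels']);o=get_obs();print(o['width'],o['ft_force'])
cv2.imwrite('pics/w2.png',im['pixels'])
hsv=cv2.cvtColor(im['pixels'],cv2.COLOR_BGR2HSV)
def ortho(c,px,x0,x1,y0,y1,s=3):
    m=(c[...,0]>x0)&(c[...,0]<x1)&(c[...,1]>y0)&(c[...,1]<y1)
    G=np.zeros((int((y1-y0)*2),int((x1-x0)*2),3),np.uint8);Z=np.full(G.shape[:2],-1.)
    for p,k in zip(c[m],px[m]):
        u=int((p[0]-x0)*2);v=int((y1-p[1])*2)
        for a in(-1,0,1):
            for b in (-1,0,1):
                if 0<=v+a<G.shape[0] and 0<=u+b<G.shape[1] and p[2]>Z[v+a,u+b]-2: G[v+a,u+b]=k;Z[v+a,u+b]=p[2]
    return G
G=ortho(c,im['pixels'],480,660,-10,180)
cv2.imwrite('pics/o2.png',np.hstack([cv2.resize(G,None,fx=1,fy=1),cv2.resize(im['pixels'],(400,250)).repeat(1,0) if 0 else np.vstack([cv2.resize(im['pixels'],(430,270)),np.zeros((G.shape[0]-270,430,3),np.uint8)])]))
```

```text
(array([570.84507424,  86.36430686, 104.59552617]), np.float64(88.80008578255831), np.float64(-0.9999999173999128))
19.81177984330313 [-0.46277832 -0.10464362 -2.98729518]
```

View pics/o2.png

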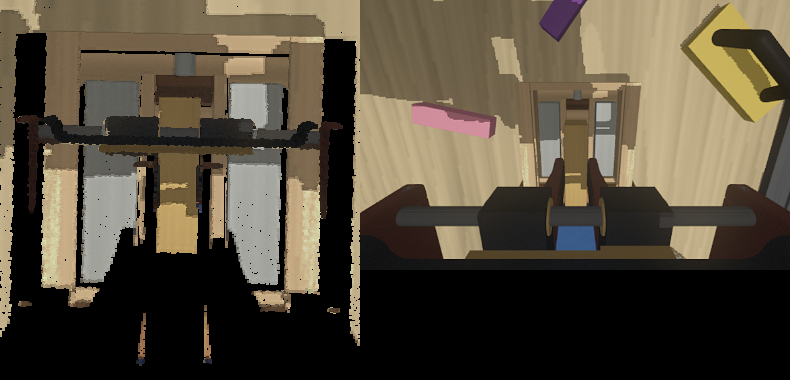

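The ortho map (2 px/mm) shows the brass bar held at u 158–199 and the keeper at (184,88). The steel bars are at (110,180) and (255,180). Next I'll get exact numbers for the offset.

Run:
```python
from h import *
d=np.load('w2.npz');c=d['c'];px=d['px'];x,y,z=c[...,0],c[...,1],c[...,2]
def st(n,m):
    P=c[m];print(n,m.sum(),'x',np.percentile(P[:,0],[1,50,99]).round(1),'y',np.percentile(P[:,1],[1,50,99]).round(1),'z',np.percentile(P[:,2],[5,50,95]).round(1))
def edges(n,y0,y1,z0,z1,xa,xb):
    m=(y>y0)&(y<y1)&(z>z0)&(z<z1)&(x>xa)&(x<xb);st(f'{n} {y0}-{y1}',m)
for a,b in((60,75),(100,115),(140,150)):
    edges('wallL',a,b,47,55,490,525);edges('wallR',a,b,47,55,615,655)
edges('endwall',155,175,47,55,520,620)
edges('endwall',155,175,47,55,520,540)
edges('endwall',155,175,47,55,600,620)
for a,b in((75,90),(120,130)):
    edges('steelL',a,b,24,34,510,555);edges('steelR',a,b,24,34,588,630)
edges('brass',120,140,100,125,550,590);edges('brass',60,140,100,125,550,590)
edges('keeper',128,146,24,33,553,592)
```

```text
wallL 60-75 337 x [501.8 509.8 517.7] y [60.2 67.6 74.9] z [49.  50.  51.1]
wallR 60-75 345 x [623.3 631.3 639.4] y [60.1 67.6 74.8] z [48.7 50.  51.1]
wallL 100-115 386 x [502.6 510.9 518.6] y [100.3 107.7 114.7] z [48.9 50.  51.2]
wallR 100-115 392 x [624.3 632.1 640.3] y [100.2 107.5 114.7] z [48.8 50.  51.1]
wallL 140-150 306 x [503.4 511.6 519.4] y [140.1 145.2 149.8] z [48.9 50.  51.1]
wallR 140-150 300 x [625.1 633.1 641.1] y [140.4 145.  150. ] z [48.7 50.  51. ]
endwall 155-175 715 x [521.3 564.2 619. ] y [155.1 158.7 162.8] z [47.1 47.5 48.4]
endwall 155-175 152 x [520.4 531.3 539.8] y [155.5 158.7 163. ] z [47.  47.5 48.5]
endwall 155-175 114 x [600.4 610.3 619.8] y [155.3 158.3 161.3] z [47.  47.5 48.4]
steelL 75-90 514 x [517.5 534.  547.5] y [75.1 82.5 89.9] z [27.6 29.1 30.5]
steelR 75-90 525 x [594.  607.9 624.1] y [75.2 82.6 89.7] z [27.4 29.1 30.4]
steelL 120-130 395 x [518.6 534.2 548.3] y [120.1 124.9 129.8] z [27.8 29.  30.5]
steelR 120-130 406 x [595.2 608.6 624.9] y [120.2 124.9 129.8] z [27.7 29.  30.4]
brass 120-140 827 x [560.1 569.6 579.5] y [120.1 126.7 130.6] z [103.7 113.6 114.8]
brass 60-140 4500 x [552.3 569.1 586.1] y [ 61.1  97.7 130.5] z [109.7 113.8 118.5]
keeper 128-146 312 x [557.9 572.  586.2] y [134.5 138.4 141.7] z [24.4 26.9 28.2]
```

Emit:
jog_arm(increments=[0,0,0,1.5,1.8,10,0,0,0,0,0,0,20,0,0,0,0,0,0,20,0,0,0,0,0,0,12,0,0,0,0,0,0,5,0,0,0,0,0,0,0,0])

```text
t: 9.1
ee_pos: [571.8, 90.0, 36.6]
orientation: [-2.24, -2.203, 0.001]
ft_force: [-2.1, -3.5, -2.6]
width: 19.4
grasp_force: 30.0
```

Emit:
jog_arm(increments=[0,0,0,0,0,1.5,0,0,0,0,0,0,1.5,0,0,0,0,0,0,1,0,0,0,0,0,0,0,0])

```text
t: 9.6
ee_pos: [572.7, 90.3, 33.2]
orientation: [2.24, 2.202, 0.002]
ft_force: [-1.8, -3.6, 4.6]
width: 19.9
grasp_force: 30.0
```

Emit:
jog_arm(increments=[0,0,0,0,0,0,40,0,0,0,0,0,0,40,0,0,0,0,0,0,40,0,0,0,0,0,-15,40,0,0,0,0,0,-20,40,0,0,0,0,0,-30,20,0,0,0,0,0,-30,0,0,0,0,0,0,0,0])

```text
t: 10.6
ee_pos: [574.2, 90.6, 131.5]
orientation: [2.238, 2.2, 0.008]
ft_force: [0.0, 0.5, -0.4]
width: 8.1
grasp_force: 0.0
```

Run:
```python
from h import *
print(yaw())
im=grab('wrist');c=cloud(im);np.savez('w3',c=c,px=im['pixels']);o=get_obs();print(o['width'],o['ft_force'])
cv2.imwrite('pics/w3.png',im['pixels'])
h=cv2.cvtColor(im['pixels'],cv2.COLOR_BGR2HSV)
x,y,z=c[...,0],c[...,1],c[...,2]
m=(x>555)&(x<588)&(y>35)&(y<140)&(z>30)&(z<60)&(h[...,1]>100)
n,l,s,_=cv2.connectedComponentsWithStats(m.astype(np.uint8));k=1+np.argmax(s[1:,4]);P=c[l==k]
print(s[k],np.percentile(P,[1,50,99],axis=0).round(1))
A=np.c_[P-P.mean(0)];A=np.c_[A[:,:2],np.ones(len(A))];print('plane slopes',np.linalg.lstsq(A,P[:,2],rcond=None)[0])
```

```text
(array([574.24451271,  90.59851519, 131.48673423]), np.float64(89.01557474900186), np.float64(-0.9999786446761005))
4.577335241691464 [ 0.0134696   0.04116467 -0.12051385]
[ 307  161   23   93 1842] [[561.   43.   34.1]
 [570.9  94.9  41.3]
 [580.7 131.5  44.7]]
plane slopes [-3.94476446e-03  5.73421750e-02  4.10598913e+01]
```

View pics/w3.png

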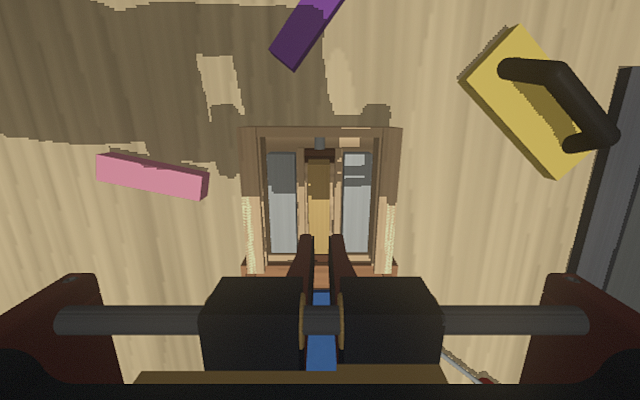

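The bar is in the lane at (320,190), still tilted with its far (keeper) end up. The steel bars are undisturbed. Next I'll press it down with the closed fingers.

Emit:
jog_arm(increments=[0,0,0,21.5,-1.7,20,0,0,0,0,0,0,30,0,0,0,0,0,0,23,0,0,0,0,0,0,9,0,0,0,0,0,0,2,0,0,0,0,0,0,2,0,0,0,0,0,0,1,0,0,0,0,0,0,0,0])

```text
t: 11.65
ee_pos: [570.7, 112.4, 41.4]
orientation: [-2.241, -2.202, -0.001]
ft_force: [-2.3, 2.5, 4.6]
width: 0.3
grasp_force: 2.5
```

Emit:
jog_arm(increments=[0,0,0,0,0,1,0,0,0,0,0,0,1,0,0,0,0,0,0,1,0,0,0,0,0,0,0,0])

```text
t: 12.15
ee_pos: [571.5, 112.9, 39.2]
orientation: [2.241, 2.201, 0.004]
ft_force: [-2.5, 5.6, 9.7]
width: 0.5
grasp_force: 4.7
```

Emit:
jog_arm(increments=[0,0,0,0.3,0,1,0,0,0,0,0.3,0,1,0,0,0,0,0.3,0,1,0,0,0,0,0.3,0,1,0,0,0,0,0,0,0,0])

```text
t: 12.78
ee_pos: [571.3, 113.0, 34.2]
orientation: [2.24, 2.202, 0.001]
ft_force: [-1.2, -0.3, 6.0]
width: 0.4
grasp_force: 3.1
```

Emit:
jog_arm(increments=[0,0,0,0.3,0,1,0,0,0,0,0.3,0,1,0,0,0,0,0.3,0,1,0,0,0,0,0,0,0,0])

```text
t: 13.28
ee_pos: [571.7, 113.1, 33.6]
orientation: [2.239, 2.201, 0.001]
ft_force: [-7.0, -5.4, 30.5]
width: 0.7
grasp_force: 15.4
```

Emit:
jog_arm(increments=[0,0,0,0,0,-8,0,0,0,0,-24,0,-4,0,0,0,0,-24,0,0,0,0,0,0,0,0,5,0,0,0,0,0,0,3,0,0,0,0,0,0,0,0])

```text
t: 14.02
ee_pos: [569.8, 66.6, 34.2]
orientation: [-2.24, -2.202, 0.0]
ft_force: [-0.4, 0.2, -0.4]
width: 0.3
grasp_force: 0.0
```

Emit:
jog_arm(increments=[0,0,0,0,0,1,0,0,0,0,0,0,1,0,0,0,0,0,0,1,0,0,0,0,0,0,0,0])

```text
t: 14.52
ee_pos: [570.4, 66.1, 32.4]
orientation: [2.24, 2.202, 0.001]
ft_force: [-1.4, -0.8, 7.6]
width: 0.2
grasp_force: 4.0
```

Emit:
jog_arm(increments=[0,0,0,0,0,0.7,0,0,0,0,0,0,0.7,0,0,0,0,0,0,0,0])

```text
t: 14.9
ee_pos: [570.4, 66.1, 32.3]
orientation: [2.24, 2.202, 0.001]
ft_force: [-5.1, -1.0, 20.8]
width: 0.8
grasp_force: 10.8
```

Emit:
jog_arm(increments=[0,0,0,0,0,-10,0,0,0,0,0,0,-30,0,0,0,0,0,0,-45,0,0,0,0,0,0,-15,0,0,0,0,0,0,0,0])

```text
t: 15.52
ee_pos: [570.4, 66.1, 130.9]
orientation: [2.24, 2.202, 0.002]
ft_force: [0.1, 0.5, -1.2]
width: 0.6
grasp_force: 0.0
```

```bash
cat > bar.py <<'E'
from h import *
print(yaw())
im=grab('wrist');c=cloud(im);np.savez('w4',c=c,px=im['pixels'])
cv2.imwrite('pics/w4.png',im['pixels'])
h=cv2.cvtColor(im['pixels'],cv2.COLOR_BGR2HSV)
x,y,z=c[...,0],c[...,1],c[...,2]
m=(x>555)&(x<588)&(y>35)&(y<140)&(z>22)&(z<60)&(h[...,1]>100)
n,l,s,_=cv2.connectedComponentsWithStats(m.astype(np.uint8));k=1+np.argmax(s[1:,4]);P=c[l==k]
print(s[k],np.percentile(P,[1,50,99],axis=0).round(1))
for a in range(40,140,10):
    Q=P[(P[:,1]>a)&(P[:,1]<a+10)]
    if len(Q)>20:print(a+5,np.median(Q,0).round(1),len(Q))
for q,(xa,xb) in dict(L=(523,545),R=(597,620)).items():
    m=(x>xa)&(x<xb)&(y>60)&(y<130)&(z>20)&(z<40);print(q,np.median(z[m]))
m=(x>500)&(x<645)&(y>60)&(y<150)&(z>46)&(z<54);print('wall',np.median(z[m]))
E
python3 bar.py
```

```text
(array([570.38079926,  66.08895574, 130.94648121]), np.float64(89.01904625783284), np.float64(-0.9999983313668516))
[ 314  131   24   95 2002] [[562.3  45.2  29.5]
 [573.1  92.3  31.1]
 [583.5 133.   32.7]]
45 [571.6  46.9  31.2] 115
55 [571.7  55.   31. ] 196
65 [571.8  64.9  31. ] 213
75 [572.9  75.   31.1] 214
85 [573.1  85.   31.1] 218
95 [573.3  95.2  31.2] 225
105 [574.2 105.4  31.1] 236
115 [574.3 114.8  31. ] 241
125 [574.5 125.2  31.1] 255
135 [574.6 132.1  30.9] 89
L 29.05771169561885
R 29.04032314467571
wall 50.0314393894231
```

The bar now lies flat. Its top is level at 31.1 over its whole length, against 29.05 for the steel bars and 50.0 for the walls, a uniform -1 mm bias from nominal. Next is the lid.

Emit:
jog_arm(increments=[0,0,0,-43,0,-4,45,0,0,0,-43,0,-4,45,0,0,0,-43,0,-4,45,0,0,0,-43,0,-4,45,0,0,0,-43,0,-4,45,0,0,0,-5,0,0,45,0,0,0,0,0,0,45])

```text
t: 16.45
ee_pos: [565.2, -153.6, 148.7]
orientation: [-2.24, -2.2, 0.002]
ft_force: [0.2, -0.2, -0.5]
width: 39.4
grasp_force: 0.0
```

```bash
cat > lid.py <<'E'
from h import *
print(yaw(),get_obs()['width'])
im=grab('wrist');c=cloud(im);np.savez('w5',c=c,px=im['pixels']);cv2.imwrite('pics/w5.png',im['pixels'])
h=cv2.cvtColor(im['pixels'],cv2.COLOR_BGR2HSV);x,y,z=c[...,0],c[...,1],c[...,2]
m=(h[...,0]>100)&(h[...,0]<125)&(h[...,1]>120)&(x>480)&(x<660)&(y>-180)&(y<170)&(z>30)&(z<60)
n,l,s,_=cv2.connectedComponentsWithStats(m.astype(np.uint8));k=1+np.argmax(s[1:,4]);P=c[l==k]
print('lid',s[k],np.percentile(P,[1,50,99],axis=0).round(1))
ymin,ymax=P[:,1].min(),P[:,1].max()
# side edges per y band -> line fit
E=[]
for a in np.arange(ymin+16,ymax-22,3):
    Q=P[(P[:,1]>a)&(P[:,1]<a+3)]
    if len(Q)>20:E.append((a+1.5,Q[:,0].min(),Q[:,0].max()))
E=np.array(E)
for i in(1,2):
    p=np.polyfit(E[:,0],E[:,i],1);e=E[abs(E[:,i]-np.polyval(p,E[:,0]))<1.5];p=np.polyfit(e[:,0],e[:,i],1);print('side',i,len(e),'x at y=%.0f'%E[0,0],np.polyval(p,E[0,0]).round(1),'x at y=%.0f'%E[-1,0],np.polyval(p,E[-1,0]).round(1),'deg',np.degrees(np.arctan(-p[0])).round(2))
for xc in (540,570,600):
    Q=P[abs(P[:,0]-xc)<4];print('lid y at x',xc,Q[:,1].min().round(1),Q[:,1].max().round(1))
s=(z>50)&(z<62)&(y<ymin+25)&(y>ymin-30)&(abs(x-568)<45)
if s.sum()>20:
    print('strip',s.sum(),np.percentile(c[s],[1,50,99],axis=0).round(1))
    for xc in (540,555,570,585,600):
        Q=c[s&(abs(x-xc)<4)]
        if len(Q):print(xc,Q[:,1].min().round(1),Q[:,1].max().round(1),Q[:,2].max().round(1))
E
python3 lid.py
```

```text
(array([ 565.23658709, -153.62688525,  148.73470679]), np.float64(88.96501624831207), np.float64(-0.9999962041235663)) 39.41479198042845
lid [  258    24   134   140 13479] [[ 514.6 -104.2   39.4]
 [ 569.6  -46.7   41.1]
 [ 624.    -1.9   42.8]]
side 1 3 x at y=-99 519.1 x at y=-24 508.9 deg 7.72
side 2 4 x at y=-99 605.8 x at y=-24 631.1 deg -18.66
lid y at x 540 -103.6 -1.0
lid y at x 570 -105.9 -1.0
lid y at x 600 -116.1 -0.7
strip 1179 [[ 530.8 -128.7   50.9]
 [ 567.5 -122.3   56.9]
 [ 603.4 -116.6   58.5]]
540 -129.0 -116.8 58.6
555 -128.2 -116.6 58.6
570 -128.7 -116.5 58.3
585 -128.8 -116.6 58.6
600 -128.2 -116.6 58.3
```

View pics/w5.png

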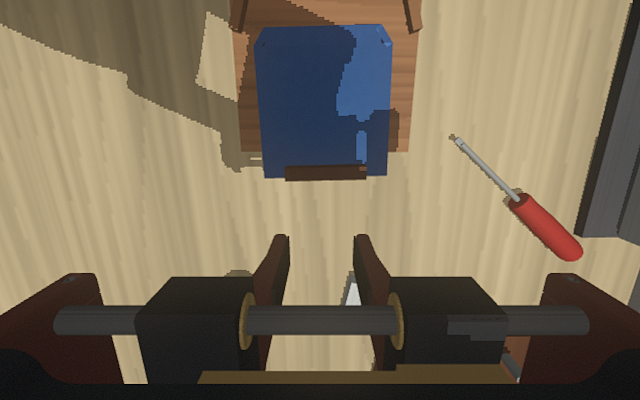

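The picture shows the lid at (325,100), with its strip at (325,172) square to the fingers and the shelf beneath. Lateral offset is below 1 mm and it is askew by about 1°. I'll lower the fingers behind the strip.

Emit:
jog_arm(increments=[0,0,0.3,2,3.3,20,45,0,0,0,0,0,30,45,0,0,0,0,0,30,45,0,0,0,0,0,20,45,0,0,0,0,0,7,45,0,0,0,0,0,0,45])

```text
t: 17.25
ee_pos: [569.5, -151.8, 43.0]
orientation: [-2.245, -2.197, 0.0]
ft_force: [0.4, -0.1, 0.5]
width: 39.7
grasp_force: 0.0
```

Run:
```python
from h import *
print(yaw(),get_obs()['ft_force'])
d=np.load('w5.npz');c=d['c'];h=cv2.cvtColor(d['px'],cv2.COLOR_BGR2HSV);x,y,z=c[...,0],c[...,1],c[...,2]
m=(h[...,0]>100)&(h[...,0]<125)&(h[...,1]>120)&(abs(x-568)<70)&(y>-135)&(y<5)&(z>38)&(z<44)
P=c[m];print(cv2.minAreaRect(P[:,:2].astype(np.float32)))
for a in range(-100,-5,15):
    Q=P[abs(P[:,1]-a)<3];print(a,np.percentile(Q[:,0],[.5,99.5]).round(1),np.percentile(Q[:,0],[.5,99.5]).mean().round(1))
```

```text
(array([ 569.54084484, -151.79991018,   42.96347402]), np.float64(88.73690175176577), np.float64(-0.9999998805431088)) [ 0.38592689 -0.13520068  0.46765245]
((567.37158203125, -60.38967514038086), (119.5600814819336, 117.23461151123047), 89.91146087646484)
-100 [532.2 606.2] 569.2
-85 [509.5 606.7] 558.1
-70 [509.9 621.8] 565.8
-55 [509.9 625.2] 567.5
-40 [509.6 625.1] 567.4
-25 [509.3 624.8] 567.0
-10 [513.9 622.2] 568.0
```

Emit:
jog_arm(increments=[0,0,0,5,0,0.5,45,0,0,0,3,0,0.5,45,0,0,0,2,0,0,45,0,0,0,2,0,0,45,0,0,0,2,0,0,45,0,0,0,2,0,0,45,0,0,0,2,0,0,45,0,0,0,2,0,0,45,0,0,0,2,0,0,45,0,0,0,2,0,0,45,0,0,0,2,0,0,45,0,0,0,2,0,0,45])

```text
t: 18.75
ee_pos: [570.1, -124.0, 42.3]
orientation: [2.246, 2.196, -0.0]
ft_force: [0.6, -2.2, 2.2]
width: 39.5
grasp_force: 1.4
```

```bash
cat > lid2.py <<'E'
from h import *
print(yaw(),get_obs()['ft_force'])
im=grab('wrist');c=cloud(im);cv2.imwrite('pics/w6.png',im['pixels']);h=cv2.cvtColor(im['pixels'],cv2.COLOR_BGR2HSV);x,y,z=c[...,0],c[...,1],c[...,2]
m=(h[...,0]>100)&(h[...,0]<125)&(h[...,1]>120)&(abs(x-568)<75)&(y>-120)&(y<170)&(z>35)&(z<48)
n,l,s,_=cv2.connectedComponentsWithStats(m.astype(np.uint8));m=l==1+np.argmax(s[1:,4])
P=c[m];yl=np.percentile(P[:,1],99.5);print('lead y',yl.round(1),'z',np.median(P[:,2]).round(1))
A=[]
for a in np.arange(yl-90,yl-20,10):
    Q=P[abs(P[:,1]-a)<3];e=np.percentile(Q[:,0],[.5,99.5]);A.append((a,*e));print(a.round(),e.round(1),e.mean().round(1),'axis',(571.2+.0227*(a-95)).round(1))
for xc in (530,550,570,590,610):
    Q=P[abs(P[:,0]-xc)<4]
    if len(Q)>20:print('lead at x',xc,np.percentile(Q[:,1],99).round(1),Q[:,2][Q[:,1]>yl-20].mean().round(1))
E
python3 lid2.py
```

```text
(array([ 570.14878309, -123.99040746,   42.29097618]), np.float64(88.72034377992769), np.float64(-0.9999999985084568)) [ 0.55013693 -2.17483449  2.18629416]
lead y 10.7 z 41.0
-79.0 [521.2 615.5] 568.4 axis 567.2
-69.0 [517.1 621.1] 569.1 axis 567.5
-59.0 [511.4 626.9] 569.2 axis 567.7
-49.0 [511.2 627.2] 569.2 axis 567.9
-39.0 [514.6 627.5] 571.0 axis 568.2
-29.0 [517.  627.7] 572.4 axis 568.4
-19.0 [513.4 627.7] 570.5 axis 568.6
lead at x 530 11.1 41.1
lead at x 550 10.5 41.1
lead at x 570 10.0 41.1
lead at x 590 9.7 41.1
lead at x 610 9.2 41.0
```

Emit:
jog_arm(increments=[0,0,0,1.5,-0.3,0,45,0,0,0,1.5,-0.3,0,45,0,0,0,1.5,-0.3,0,45,0,0,0,1.5,-0.2,0,45,0,0,0,1.5,-0.1,0,45,0,0,0,1.5,0,0,45,0,0,0,1.5,0,0,45,0,0,0,1.5,0,0,45])

```text
t: 19.8
ee_pos: [569.1, -112.0, 42.2]
orientation: [-2.246, -2.196, 0.0]
ft_force: [0.0, -2.3, 2.4]
width: 39.7
grasp_force: 1.1
```

Emit:
jog_arm(increments=[0,0,0,1.5,0,0,45,0,0,0,1.5,0,0,45,0,0,0,1.5,0,0,45,0,0,0,1.5,0,0,45,0,0,0,1.5,0,0,45,0,0,0,1.5,0,0,45,0,0,0,1.5,0,0,45,0,0,0,1.5,0,0,45])

```text
t: 20.8
ee_pos: [569.4, -100.0, 42.3]
orientation: [-2.246, -2.196, 0.0]
ft_force: [0.9, -2.2, 0.8]
width: 39.5
grasp_force: 0.8
```

```bash
python3 lid2.py
```

```text
(array([569.43592137, -99.96094328,  42.25151182]), np.float64(88.71625664525818), np.float64(-0.9999999940542372)) [ 0.93798412 -2.15716054  0.81218008]
lead y 34.8 z 41.0
-55.0 [516.7 617.6] 567.1 axis 567.8
-45.0 [514.  620.6] 567.3 axis 568.0
-35.0 [510.3 626.2] 568.3 axis 568.2
-25.0 [510.7 626.6] 568.6 axis 568.5
-15.0 [511.3 626.7] 569.0 axis 568.7
-5.0 [510.8 626.9] 568.9 axis 568.9
5.0 [511.1 627.2] 569.2 axis 569.2
lead at x 530 35.0 41.0
lead at x 550 34.6 41.1
lead at x 570 34.1 41.0
lead at x 590 33.7 41.1
lead at x 610 33.1 41.1
```

The lid is aligned with the axis and has entered the grooves, with steady ~2 N friction. I'll continue.

Emit:
jog_arm(increments=[0,0,0,2,0,0,45,0,0,0,3,0,0,45,0,0,0,3,0,0,45,0,0,0,3,0,0,45,0,0,0,3,0,0,45,0,0,0,3,0,0,45,0,0,0,3,0,0,45,0,0,0,3,0,0,45,0,0,0,3,0,0,45,0,0,0,3,0,0,45,0,0,0,3,0,0,45])

```text
t: 22.22
ee_pos: [570.1, -67.9, 42.2]
orientation: [-2.246, -2.196, 0.0]
ft_force: [-0.4, -0.4, -0.5]
width: 39.2
grasp_force: 0.4
```

Emit:
jog_arm(increments=[0,0,0,3,0,0,45,0,0,0,3,0,0,45,0,0,0,3,0,0,45,0,0,0,3,0,0,45,0,0,0,3,0,0,45,0,0,0,3,0,0,45,0,0,0,3,0,0,45,0,0,0,3,0,0,45,0,0,0,3,0,0,45,0,0,0,3,0,0,45,0,0,0,3,0,0,45,0,0,0,2,0,0,45])

```text
t: 23.72
ee_pos: [571.0, -32.9, 42.3]
orientation: [2.246, 2.197, 0.0]
ft_force: [-0.1, -1.1, -1.0]
width: 39.2
grasp_force: 0.4
```

```bash
python3 lid2.py
```

```text
(array([571.00193456, -32.89458344,  42.30132793]), np.float64(88.72367527765233), np.float64(-0.9999999987636682)) [-0.11915592 -1.06446439 -0.9612404 ]
lead y 101.9 z 41.1
12.0 [518.5 613.2] 565.9 axis 569.3
22.0 [511.7 621.4] 566.5 axis 569.5
32.0 [517.2 620.6] 568.9 axis 569.8
42.0 [521.9 617.9] 569.9 axis 570.0
52.0 [523.6 617.2] 570.4 axis 570.2
62.0 [524.  616.8] 570.4 axis 570.4
72.0 [523.1 617.8] 570.4 axis 570.7
lead at x 530 102.2 41.0
lead at x 550 101.8 41.1
lead at x 570 101.3 41.1
lead at x 590 100.8 41.1
lead at x 610 100.3 41.2
```

Emit:
jog_arm(increments=[0,0,0,3,0,0,45,0,0,0,3,0,0,45,0,0,0,3,0,0,45,0,0,0,3,0,0,45,0,0,0,3,0,0,45,0,0,0,3,0,0,45,0,0,0,3,0,0,45,0,0,0,3,0,0,45,0,0,0,3,0,0,45,0,0,0,3,0,0,45,0,0,0,3,0,0,45,0,0,0,3,0,0,45])

```text
t: 25.28
ee_pos: [571.8, 3.1, 42.3]
orientation: [2.246, 2.196, 0.0]
ft_force: [-0.2, -1.0, 0.0]
width: 39.5
grasp_force: 0.7
```

Emit:
jog_arm(increments=[0,0,0,2,0,0,45,0,0,0,2,0,0,45,0,0,0,2,0,0,45,0,0,0,1.5,0,0,45,0,0,0,1.5,0,0,45,0,0,0,1,0,0,45,0,0,0,1,0,0,45,0,0,0,1,0,0,45,0,0,0,1,0,0,45,0,0,0,0.8,0,0,45])

```text
t: 26.52
ee_pos: [572.2, 15.4, 42.3]
orientation: [2.244, 2.197, -0.002]
ft_force: [0.9, -12.6, 1.7]
width: 39.2
grasp_force: 6.5
```

```bash
python3 lid2.py
```

```text
(array([572.21108726,  15.42530107,  42.31958635]), np.float64(88.7745775530244), np.float64(-0.9999982021064919)) [  0.93488652 -12.60220632   1.72527122]
lead y 150.1 z 41.0
60.0 [522.9 610.4] 566.6 axis 570.4
70.0 [522.  621.8] 571.9 axis 570.6
80.0 [518.2 619.3] 568.7 axis 570.9
90.0 [518.5 617.6] 568.1 axis 571.1
100.0 [518.6 616.9] 567.8 axis 571.3
110.0 [518.7 616.9] 567.8 axis 571.5
120.0 [519.1 618.2] 568.7 axis 571.8
lead at x 530 150.4 41.1
lead at x 550 150.0 41.0
lead at x 570 149.4 41.1
lead at x 590 149.2 41.1
lead at x 610 148.7 41.0
```

Run:
```python
from h import *
im=grab('wrist');c=cloud(im);h=cv2.cvtColor(im['pixels'],cv2.COLOR_BGR2HSV)
for xc in (540,590,610):
    u=None
    m=(abs(c[...,0]-xc)<1.2)&(c[...,1]>138)&(c[...,1]<172)
    a=np.argwhere(m);o=np.argsort(c[m][:,1]);print(xc,[(round(float(p[1]),1),round(float(p[2]),1),int(k[0]),int(k[1])) for p,k in zip(c[m][o],h[m][o])][::2])
x,y,z=c[...,0],c[...,1],c[...,2]
for w in((500,522),(620,645)):
    for a in (80,110,140):
        m=(x>w[0])&(x<w[1])&(abs(y-a)<4)&(z>48)&(z<54);print(w,a,np.percentile(x[m],[1,99]).round(1),np.median(z[m]))
I=im['pixels'];cv2.imwrite('pics/w7.png',cv2.resize(I[90:300,180:460],None,fx=2.8,fy=2.8,interpolation=cv2.INTER_CUBIC))
```

```text
540 [(138.2, 41.3, 109, 138), (138.4, 40.5, 108, 141), (138.4, 42.1, 108, 138), (138.5, 41.9, 107, 142), (138.7, 42.6, 107, 144), (138.8, 40.5, 108, 142), (139.3, 40.6, 108, 147), (139.4, 41.6, 108, 140), (139.7, 40.6, 108, 140), (139.7, 40.6, 108, 146), (139.9, 41.4, 108, 138), (140.4, 41.3, 108, 141), (140.5, 40.9, 108, 141), (140.7, 41.9, 108, 141), (140.9, 41.1, 108, 140), (141.1, 40.4, 108, 144), (141.3, 41.2, 106, 143), (141.4, 40.6, 108, 143), (141.5, 40.5, 108, 138), (141.7, 41.2, 107, 142), (142.0, 40.3, 108, 144), (142.2, 41.2, 107, 143), (142.3, 40.6, 108, 143), (142.4, 40.1, 108, 146), (142.6, 41.2, 108, 144), (142.7, 40.8, 107, 143), (142.9, 41.6, 108, 141), (143.0, 42.8, 108, 140), (143.1, 40.9, 107, 143), (143.4, 41.4, 107, 144), (143.7, 41.9, 108, 138), (143.8, 41.4, 107, 141), (144.0, 40.8, 108, 140), (144.3, 41.3, 108, 140), (144.4, 40.8, 107, 141), (144.8, 41.2, 108, 142), (144.8, 40.9, 108, 144), (145.2, 41.1, 107, 146), (145.3, 42.0, 107, 144), (145.6, 39.8, 108, 140), (145.6, 41.1, 108, 143), (145.7, 42.3, 108, 141), (146.2, 40.7, 108, 138), (146.4, 41.3, 108, 1
[... 3542 characters left out ...]
46.7, 41.0, 107, 134), (146.8, 40.9, 107, 134), (147.0, 41.5, 107, 132), (147.2, 42.1, 107, 131), (147.4, 41.5, 107, 134), (147.7, 39.4, 107, 134), (147.9, 41.3, 107, 134), (148.0, 39.8, 107, 134), (148.4, 39.8, 107, 134), (148.4, 41.0, 107, 135), (148.5, 40.8, 107, 132), (148.6, 39.3, 107, 134), (148.6, 41.7, 107, 136), (148.7, 41.4, 107, 134), (148.8, 41.0, 107, 131), (149.2, 41.2, 107, 137), (149.3, 40.9, 107, 131)]
(500, 522) 80 [502.1 518.1] 50.0091259035417
(500, 522) 110 [502.8 518.9] 50.04245805354796
(500, 522) 140 [503.5 519.6] 50.01185219363357
(620, 645) 80 [623.7 639.9] 50.0431117797107
(620, 645) 110 [624.3 640.6] 50.02854357824634
(620, 645) 140 [625.  641.2] 50.08906777020593
```

View pics/w7.png

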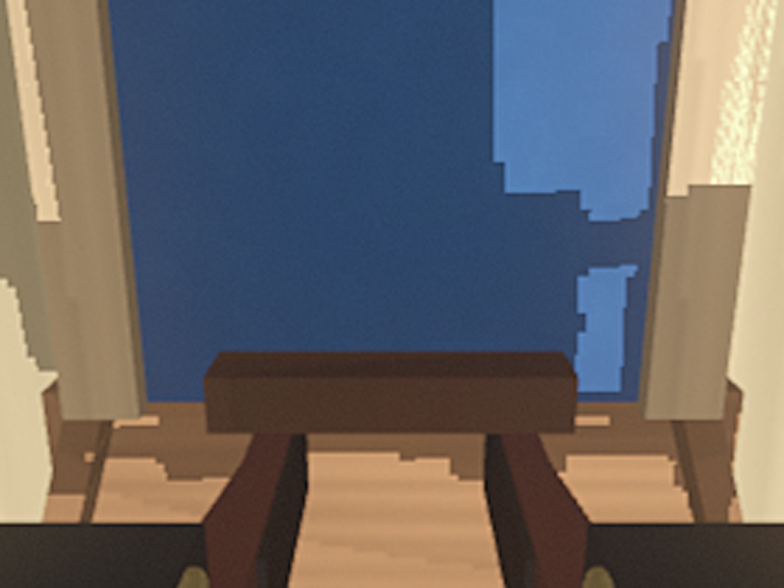

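The top of the frame clips the lid's leading edge, so I'll measure its trailing edge against the wall ends instead.

```bash
cat > tr.py <<'E'
from h import *
import sys
im=grab(sys.argv[1] if len(sys.argv)>1 else 'wrist');c=cloud(im);h=cv2.cvtColor(im['pixels'],cv2.COLOR_BGR2HSV);x,y,z=c[...,0],c[...,1],c[...,2]
print(yaw()[0],get_obs()['ft_force'])
blue=(h[...,0]>100)&(h[...,0]<125)&(h[...,1]>100)&(z>36)&(z<46)
for xc in (524,528,608,612,616):
    m=blue&(abs(x-xc)<2)
    if m.sum()>10: print('board',xc,'y',np.percentile(y[m],[0.5,99.5]).round(1))
for a,b in((503,518),(624,640)):
    m=(x>a)&(x<b)&(z>48)&(z<53)&(y>5)&(y<60);print('wall end y',np.percentile(y[m],[.2,1]).round(1))
m=(z>50)&(z<62)&(abs(x-570)<36)&(y>0)&(y<60);print('strip y',np.percentile(y[m],[1,99]).round(1),'x',np.percentile(x[m],[1,99]).round(1))
ew=(z>46.5)&(z<50)&(abs(x-572)<40)&(y>145)&(y<175);print('endwall',ew.sum(),np.percentile(y[ew],[1,99]).round(1) if ew.sum() else '')
E
python3 tr.py
```

```text
[572.22465891  15.40369193  42.32505378] [ 0.37695745 -9.37298422  1.5812013 ]
board 524 y [ 29.1 151.1]
board 528 y [ 29.7 150.8]
board 608 y [ 37.  149.1]
board 612 y [ 27.5 149.1]
board 616 y [ 27.2 149. ]
wall end y [21. 28.]
wall end y [10.1 25.3]
strip y [ 9.9 39.3] x [534.9 605.1]
endwall 0
```

Emit:
jog_arm(increments=[0,0,0,0.5,0,0,45,0,0,0,0,0,0,45])

```text
t: 26.92
ee_pos: [572.2, 15.4, 42.3]
orientation: [2.244, 2.196, -0.002]
ft_force: [0.3, -13.1, 0.7]
width: 39.6
grasp_force: 6.2
```

Emit:
jog_arm(increments=[0,0,0,-4,0,0,45,0,0,0,-20,0,0,45,0,0,0,-30,0,-20,45,0,0,0,-20,0,-45,45,0,0,0,20,0,-60,45,0,0,0,50,0,-30,45,0,0,0,50,0,0,45,0,0,0,20,0,0,45,0,0,0,0,0,0,45])

```text
t: 28.05
ee_pos: [573.3, 83.2, 196.1]
orientation: [-2.244, -2.198, 0.001]
ft_force: [-0.7, -0.6, 0.5]
width: 39.2
grasp_force: 0.0
```

```bash
python3 tr.py
python3 - <<'E'
from h import *
I=grab('wrist')['pixels'];cv2.imwrite('pics/fin.png',I)
E
```

```text
[573.22461423  82.30564115 195.98130661] [ 0.64731064  0.34324936 -0.43041499]
board 524 y [ 30.7 154.8]
board 528 y [ 29.6 154.8]
board 608 y [ 32.9 153.1]
board 612 y [ 27.1 152. ]
board 616 y [ 28.9 151.9]
wall end y [22.9 28.6]
wall end y [14.3 21.7]
strip y [26.  39.3] x [534.9 604.9]
endwall 496 [154.4 162.8]
```

View pics/fin.png

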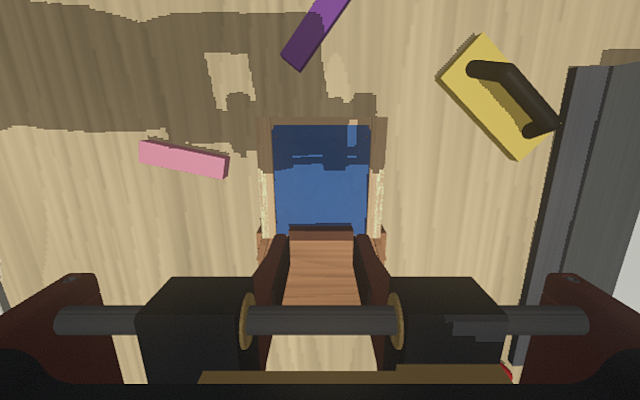

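The final view shows the lid's blue board meeting the end wall at (320,124) with no gap, and its trailing edge is level with the wall ends. The last 0.5 mm push at 13 N did not move it. I'm handing the job in.

```bash
python3 -c "
from workcell import job
print(job.close_job())"
```

```text
the job is handed in; nothing more can be done
None
```

I pressed the brass bar flat into the middle lane, pushed the lid fully closed with no more than about 13 N, touched nothing else on the bench, and handed the job in at about 28 s; no verdict came back.

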